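# Load the urgent rack through the analyser loader's one-way gate

### The arm

A 6-joint arm with a two-finger parallel gripper is mounted at the origin on the work surface. World frame = base frame: x ahead of the robot, y to its left, z up, the work surface at z = 0. Lengths are in mm, angles in rad, forces in N, time in s.
With the tool pointing down it reaches from about 250 to 775 mm from the base axis. Payload 4 kg.
Tool frame: the origin (TCP) lies at the very end of the fingers, on their centre line; the grasp point (between the pads) lies 19 mm behind it; z points along the fingers, y is the line along which they close (so a half turn about z gives the same grasp; the last joint's range is limited). The gripper opens to 85 mm and grips with 20 to 120 N. Pads are 22 mm wide; open, the fingers measure 114 mm over their backs; the gripper's body (76 mm by 85 mm) begins 54 mm behind the grasp point. The pads swing forward as they close: fully open they stand 13 mm farther back than shut.
Start: joints at [1.104, 0.087, 1.371, -0, 1.684, -0.103], TCP at [195.715, 514.017, 231.341] pointing down, gripper open.
Joint ranges: [-3.1, 3.1], [-0.76, 2.03], [0.27, 2.55], [-1.08, 4.22], [0.17, 2.65], [-2.57, 2.57]. Speed limits (rad/s): [2.79, 2.79, 3.14, 3.14, 3.14, 3.14].

### API

Orientations are given as a unit quaternion [x, y, z, w].
In Python, from bench import arm gives the robot as it stands.
- The arm moves only by the shell command python3 -m inch 'ROWS' [FORCE]. ROWS is JSON, one flat list of numbers, 5 for each row, row after row: the shift along the tool's x, y, z in mm, then the turn about the tool's z in degrees, then the opening, from -1 (shut) to 1 (fully open). A call has exactly 5 rows; each row is the pose to reach, as a shift and turn from the pose commanded when the call began, along the tool's axes at that moment; what a row does not reach only later rows make up. A row lasts 1/12 s, in which the tool goes at most 41.7 mm and 7.16 degrees, less where a joint would pass 70% of its speed; a pose out of reach is approached as far as the arm can. A call with a gripper value outside its range is refused whole. The fingers move at their own pace and stop on an object; FORCE is the grip in N (left out, the last holds). Time passes only in rows, so rows that repeat a pose let the fingers close, or fill a call up. It gives the time, the measured TCP pose, the force, the opening and the grip force at its end, in the units of the state.
- arm.read_state(): the state, without advancing time (a new reading comes with each control period).
- arm.get_image(name): name is "scene" or "top"; returns (picture, depth): 400x640x3 uint8, red, green, blue; 400x640 float32, mm along the optical axis (not along the pixel's ray), 0 where there is no reading.
- arm.get_calibration(name): a dict with "fx", "fy", "cx", "cy" (pixels), "eye" and "rotation" of the camera in the world. Camera axes: x right, y down, z forward; pixel columns grow to the right and rows downward; lengths in mm; the calibration is good to about 2 mm. A picture is of the moment at which its call begins. get_calibration takes no time and is no camera call.
- arm.finish_job(): hands the job in; it is judged then, once.
The state is a dict: "time": time; "q": joint angles; "joint_velocities": joint speeds; "tau": joint torques, N m; "ee_pos": TCP position; "orientation": TCP orientation; "ft_force": force on the tool from outside, world axes, zero at the start; "ft_torque": the same for the moment, N m; "gripper_width": finger opening in mm; "grip_force": force on a finger pad.
Only numpy, scipy, OpenCV 4.12 (cv2) and the standard library are available. Lean on these libraries where they do the work, as an engineer would, in place of code of your own. Each camera call takes 0.05 s, during which the arm holds its last target. There are 200 camera calls.

### The job

Load the urgent samples: set the red-handled rack down in the open entry of the rack loader's lane with its rounded end towards the orange gate, then push it through the one-way gate and on against the sprung buffer under the hood, gently and only far enough for the gate to swing shut behind it. Hold it there until the gate has closed, then ease it back until it rests against the shut gate and let go. Do not ram the buffer, do not let the rack snap back on to the gate, and leave the blue-handled rack and everything else on the bench where it is.

Things in the scene. Friction and masses are not known exactly. Their poses are not given: they have to be found in the camera images.
- loader: Rack loader: fixed low white unit, 330 x 120 mm, with an open-topped straight lane along its own +x (push direction). Origin on the bench under the lane's centre line; y to the left of the push, z up. Lane floor (dark) 18 mm above the bench. Guides 28 mm apart and 22 mm high, x = -155 to +90 mm, flare to 43 mm apart at 28 mm above the floor; the +y guide has a gap for the gate, x = -60 to +20 mm.
- lane_entry (a point): Point on the lane floor, middle of the entry (loader x = -92 mm, y = 0, 18 mm above the bench): a rack set down with its centre over it has its nose 9 to 21 mm short of the shut gate. Axes as loader.
- gate (a joint): Angle of the orange gate leaf (rad): 0 = shut on its stop, about 0.3 riding along a rack's side, 0.40 at most; it opens only along the push. Hinge on the +y side; leaf 52 mm long, top 34 mm above the lane floor; shut, it slants along the push to its tip at loader x = 0 to 12 mm (set differently on each unit), y = -3 mm. Over 15 N between rack and gate damages it.
- gate_post (a point): A point on the loader beside the gate (x = -40, y = +22 mm, lane floor height); the hinge post is within 6 mm of it along the lane. A light spring (1 to 2 N at the tip) and a damper shut the leaf within about 1 s once the rack's tail is some 4 mm beyond the place where the shut tip holds it. If let go before that, the tail catches on the half-open leaf and is not held.
- hood (a point): Top centre of the white hood over the lane's far end, x = 100 to 175 mm, 84 mm wide, 94 (underside) to 102 mm above the lane floor; racks must slide in under it. Inside, a sprung buffer on the centre line, 32 to 58 mm above the floor: 3 N to start, then 2.2 N/mm; it is set with the gate and pushes with 12 to 19 N when the gate can shut. Over 22 N on it damages the reader behind.
- red_rack_mid (a point): Centre, half-way up (30 mm above the foot), of the urgent rack: grey plastic, 120 long (x), 24 wide (y), body 60 mm high, about 0.2 kg, four capped tubes to 85 mm, red handle. x points to the rounded nose, z up. The flat tail, 60 mm behind the centre, is 60 mm high and can be pushed above the gate leaf, where fingers are not in the leaf's way.
- red_rack_handle (a point): Centre of the red handle on the rack: a block 30 mm long (rack's x), 12 mm thick (y), from 60 to 88 mm above the rack's foot; this point is 74 mm above the foot. Next tube caps begin 17 mm fore and aft of it, 85 mm high. Axes as the rack's.
- red_rack_nose (a point): Foremost point of the rack's rounded nose (radius 12 mm), 60 mm ahead of the centre, 30 mm above its foot. Axes as the rack's.
- blue_rack_mid (a point): Centre, half-way up, of the routine rack: the same as the red one but with a blue handle. To be left alone.
- diluent: White bottle with orange cap, 60 mm across, 165 mm high; origin under its foot. Leave alone.
- cleaner: White bottle with blue cap, 56 mm across, 150 mm high; origin under its foot. Leave alone.
- sample_pot: Small clear pot with white lid, 52 mm across, 60 mm high; origin under its foot. Leave alone.
- tip_box: Yellow pipette-tip box with clear lid, 87 x 122 x 72 mm; origin under its foot. Leave alone.
- control_box: Small cardboard box, 70 x 100 x 45 mm; origin under it. Leave alone.
Not all that is in view belongs to the job. Leave any green look-alike of the part that bears red_rack_mid alone.

How it is judged:
By the outcome, as a careful person would: the job done as asked, in the order asked, and still so for the second after the job is handed in, with the robot touching nothing.
It also fails if it takes over 72 s, if anything falls off the work surface, if the arm or the gripper's body presses on something with over 40 N, if the wrist force passes 120 N, or if a joint passes its speed limit or range.

## Working session

There is one attempt and no reset: what is moved stays moved. The work goes in short steps, Python scripts to look and compute and a shell command to move; the robot and the scene stay as the last step left them, time stands still between calls to the robot, and variables do not carry over. Pictures are saved under pics/ and viewed, at most 10 in all, crops included, and the job is handed in when it is done.

```bash
ls; mkdir -p pics
python3 - <<'E'
from bench import arm
import cv2,numpy as np
for n in("scene","top"):
    p,d=arm.get_image(n); np.savez(f"{n}.npz",p=p,d=d)
    cv2.imwrite(f"pics/{n}0.png",p[:,:,::-1]); print(n,arm.get_calibration(n))
s=arm.read_state(); print(s)
E
```

```text
pics
scene {'fx': 384.62715283056934, 'fy': 384.62715283056934, 'cx': 323.84005314342903, 'cy': 197.0536941600714, 'eye': array([1233.93690529, -278.29340073,  878.28026568]), 'rotation': array([ 0.76692561,  0.52951512, -0.20230482, -0.30085146])}
top {'fx': 386.53511310473, 'fy': 386.53511310473, 'cx': 318.70612626344575, 'cy': 204.2194331874894, 'eye': array([ 421.46034348,    2.74697063, 1263.66939548]), 'rotation': array([-0.70641364,  0.70649494, -0.03385244,  0.02643259])}
{'time': 0.1, 'q': array([ 1.10390563e+00,  8.79165291e-02,  1.37218730e+00,  3.57200589e-06,
        1.68363827e+00, -1.03090928e-01]), 'joint_velocities': array([ 0.00061578, -0.00284795, -0.00492757,  0.00124138,  0.00156578,
        0.00153142]), 'tau': array([ 2.17443790e-03, -3.53010643e+01, -3.14221251e+01, -9.77225272e-05,
        7.84742151e-03, -6.01175003e-06]), 'ee_pos': array([195.4837401 , 513.5670995 , 230.19413436]), 'orientation': array([ 1.80898138e-01,  9.83501250e-01, -1.03087626e-03, -3.03860769e-04]), 'ft_force': array([-0.9958685 , -0.60054107, -0.74771022]), 'ft_torque': array([-0.04839981,  0.02387017,  0.00817876]), 'grip_force': 0.0, 'gripper_width': 85.51142427255466}
```

View pics/scene0.png

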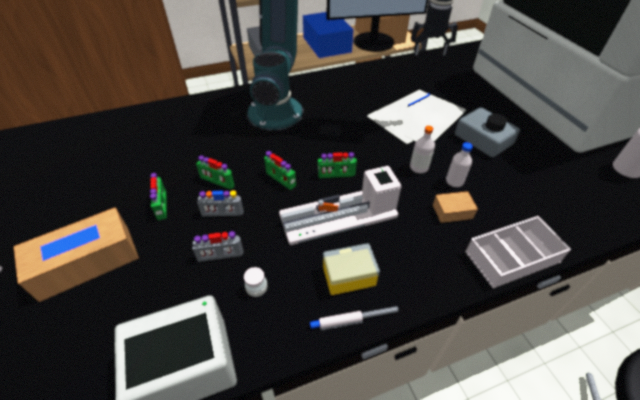

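View pics/top0.png

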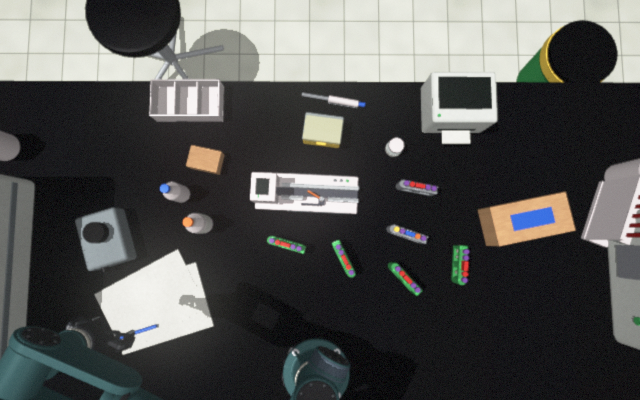

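The scene view shows two grey racks: (218,246) with a red handle and (220,203) with a blue one. There are four green-bodied look-alikes at (158,196), (214,172), (280,170) and (337,165). In the top view the grey racks are at (417,187) red and (408,234) blue, and the loader is at (305,193) with its hood to the left (+y). The grey rack with the red handle fits the description, so I'll confirm it in a crop.

```bash
cat > h.py <<'E'
import numpy as np,cv2
from scipy.spatial.transform import Rotation as R
from bench import arm
C={n:arm.get_calibration(n) for n in("scene","top")}
def ray(n,u,v):
    c=C[n];d=np.array([(u-c['cx'])/c['fx'],(v-c['cy'])/c['fy'],1.]);return R.from_quat(c['rotation']).apply(d)
def plane(n,u,v,z):
    e=C[n]['eye'];d=ray(n,u,v);return e+d*(z-e[2])/d[2]
def dep(n,u,v,D): return C[n]['eye']+ray(n,u,v)*D
def proj(n,P):
    c=C[n];p=R.from_quat(c['rotation']).inv().apply(np.array(P,float)-c['eye']);return c['fx']*p[0]/p[2]+c['cx'],c['fy']*p[1]/p[2]+c['cy']
E
python3 - <<'E'
from h import *
S=np.load('scene.npz');T=np.load('top.npz')
a=T['p'][165:250,245:445]; b=S['p'][150:270,185:405]
a=cv2.resize(a,(800,340),interpolation=cv2.INTER_CUBIC)
cv2.imwrite('pics/c1.png',a[:,:,::-1])
b=cv2.resize(b,(800,436),interpolation=cv2.INTER_CUBIC)
cv2.imwrite('pics/c2.png',b[:,:,::-1])
# white loader mask in top
p=T['p'].astype(int); 
V,U=np.mgrid[0:400,0:640]
d=R.from_quat(C['top']['rotation']).apply(np.stack([(U-C['top']['cx'])/C['top']['fx'],(V-C['top']['cy'])/C['top']['fy'],np.ones(U.shape)],-1).reshape(-1,3))
W=(C['top']['eye']+d*T['d'].reshape(-1,1)).reshape(400,640,3); np.save('W.npy',W)
def pr(nm,m):
    print(nm,m.sum(),W[m].mean(0).round(1),np.percentile(W[m],[2,98],axis=0).round(0).tolist())
box=lambda u0,u1,v0,v1:(U>=u0)&(U<u1)&(V>=v0)&(V<v1)
hi=W[:,:,2]
print('bench z',np.median(hi[box(330,400,140,160)]))
for nm,bx in(('red',box(390,445,172,200)),('blue',box(380,432,220,250)),('load',box(246,362,168,217))):
    m=bx&(hi>12)&(hi<200); pr(nm,m)
    pts=W[m][:,:2].astype(np.float32); print(cv2.minAreaRect(pts))
hs=cv2.cvtColor(T['p'],cv2.COLOR_RGB2HSV)
m=box(246,362,168,217)&(hs[...,0]>4)&(hs[...,0]<20)&(hs[...,1]>130)&(hs[...,2]>70); pr('gate',m)
for v,u in np.argwhere(m): print(u,v,T['p'][v,u],W[v,u].round(0))
E
```

```text
bench z 1.8909057544497045
red 384 [ 576.7 -316.9   62.8] [[559.0, -377.0, 13.0], [598.0, -263.0, 91.0]]
((580.0243530273438, -321.0136413574219), (120.1053695678711, 24.70541763305664), 79.21588897705078)
blue 349 [ 431.4 -282.5   66.6] [[406.0, -341.0, 13.0], [456.0, -230.0, 91.0]]
((432.4858703613281, -286.50946044921875), (119.87095642089844, 24.72311782836914), 71.16184997558594)
load 3902 [563.1  34.2  43. ] [[506.0, -128.0, 14.0], [623.0, 189.0, 124.0]]
((565.9229125976562, 30.401641845703125), (330.5176696777344, 123.06920623779297), 87.2590103149414)
gate 19 [558.7   7.3  44.8] [[549.0, -8.0, 19.0], [567.0, 23.0, 57.0]]
308 191 [220 136  92] [566.  24.  56.]
309 191 [221 136  91] [567.  21.  50.]
309 192 [199 116  78] [564.  21.  50.]
310 192 [220 127  81] [563.  17.  56.]
311 192 [202 121  83] [567.  15.  23.]
311 193 [211 122  79] [560.  14.  54.]
312 193 [211 125  84] [561.  11.  48.]
313 193 [186 114  80] [564.   8.  20.]
312 194 [179 108  73] [557.  11.  53.]
313 194 [218 125  79] [557.   8.  51.]
314 194 [215 125  81] [557.   5.  57.]
315 194 [181 111  82] [561.   2.  19.]
314 195 [202 119  80] [554.   5.  53.]
315 195 [223 128  80] [554.   2.  53.]
316 195 [205 122  82] [557.  -2.  25.]
316 196 [220 130  90] [551.  -1.  56.]
317 196 [215 126  83] [551.  -5.  57.]
318 196 [189 116  82] [554.  -8.  21.]
318 197 [222 133  93] [548.  -8.  50.]
```

View pics/c1.png

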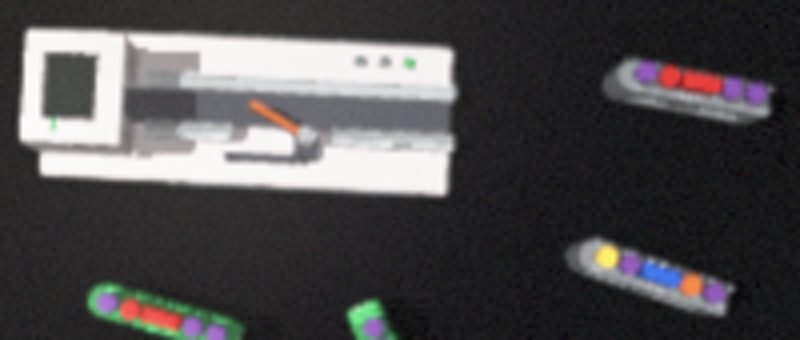

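View pics/c2.png

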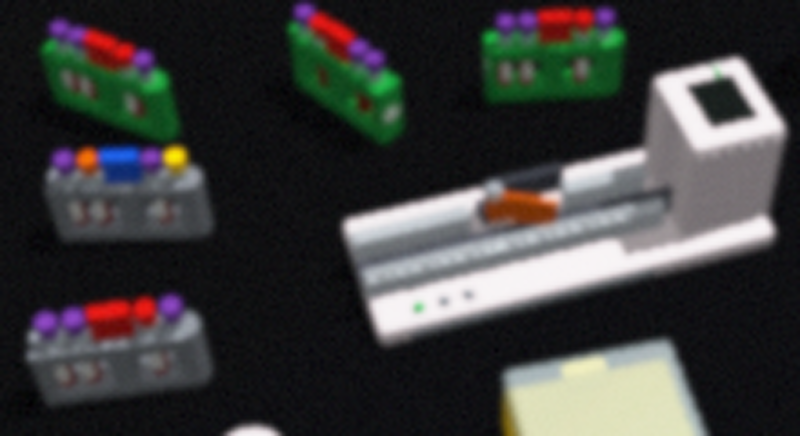

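The crops confirm the target: a grey body with a red handle, at top crop (700,82), rounded nose to the left (towards the loader). The blue-handled rack is at crop (660,275), and the orange gate leaf runs from (250,103) to (300,130). Next I'll refine the handle position and the lane axis.

Run:
```python
from h import *
S=np.load('scene.npz');T=np.load('top.npz');W=np.load('W.npy')
V,U=np.mgrid[0:400,0:640]
box=lambda u0,u1,v0,v1:(U>=u0)&(U<u1)&(V>=v0)&(V<v1)
def blob(p,bx):
    h=cv2.cvtColor(p,cv2.COLOR_RGB2HSV); m=bx&((h[...,0]<5)|(h[...,0]>174))&(h[...,1]>150)&(h[...,2]>90); return m
m=blob(T['p'],box(395,445,172,205)); print('top red',m.sum(),[(int(u),int(v)) for v,u in np.argwhere(m)][:60])
n,l,st,ce=cv2.connectedComponentsWithStats(m.astype(np.uint8)); print(st[1:],ce[1:])
for c in ce[1:]: print(plane('top',*c,88).round(1))
# body top outline z~60 band + everything: rack points 50<z<100 fit
mm=box(385,450,170,205)&(W[...,2]>50)&(W[...,2]<70); P=W[mm]; print('body',mm.sum(),cv2.minAreaRect(P[:,:2].astype(np.float32)))
# loader frame
a=np.deg2rad(87.26);ex=np.array([np.cos(a),np.sin(a)]);ey=np.array([-ex[1],ex[0]])
o=np.array([565.92,30.40])-10*ex; print('origin0',o)
Q=(W[...,:2]-o)@np.stack([ex,ey],1); X,Y=Q[...,0],Q[...,1]; Z=W[...,2]
L=box(240,365,165,220)
g=T['p'].astype(int).sum(-1)
for x0 in range(-150,100,20):
    m=L&(X>=x0)&(X<x0+20)&(abs(Y)<45)
    i=np.argsort(-Y[m])
    b=np.round(Y[m]/3).astype(int)
    print(x0,' '.join(f"{k*3}:{g[m][b==k].mean()/3:.0f}/{np.median(Z[m][b==k]):.0f}" for k in range(-12,13) if (b==k).any()))
```

```text
top red 63 [(412, 181), (413, 181), (411, 182), (412, 182), (413, 182), (410, 183), (411, 183), (412, 183), (413, 183), (414, 183), (415, 183), (416, 183), (417, 183), (418, 183), (410, 184), (411, 184), (412, 184), (413, 184), (414, 184), (415, 184), (416, 184), (417, 184), (418, 184), (419, 184), (420, 184), (421, 184), (422, 184), (423, 184), (410, 185), (411, 185), (412, 185), (413, 185), (414, 185), (415, 185), (416, 185), (417, 185), (418, 185), (419, 185), (420, 185), (421, 185), (422, 185), (423, 185), (424, 185), (425, 185), (412, 186), (413, 186), (414, 186), (415, 186), (416, 186), (417, 186), (418, 186), (419, 186), (420, 186), (421, 186), (422, 186), (423, 186), (424, 186), (419, 187), (420, 187), (421, 187)]
[[410 181  16   7  63]] [[416.84126984 184.61904762]]
[ 582.5 -311.4   88. ]
body 157 ((580.0243530273438, -321.0136413574219), (120.1053695678711, 24.70541763305664), 79.21588897705078)
origin0 [565.44196204  20.41143255]
-150 -36:244/18 -33:241/18 -30:241/21 -27:230/40 -24:228/42 -21:214/48 -18:217/44 -15:160/31 -12:107/19 -9:106/19 -6:106/18 -3:106/20 0:105/21 3:
[... 2422 characters left out ...]
176/43 -21:186/49 -18:192/45 -15:146/36 -12:84/20 -9:75/18 -6:75/18 -3:74/19 0:74/20 3:77/18 6:86/18 9:115/20 12:110/22 15:180/40 18:160/44 21:175/46 24:187/45 27:162/25 30:164/20 33:174/21 36:215/19
70 -36:160/18 -33:159/20 -30:154/18 -24:143/41 -21:147/46 -18:147/44 -15:115/32 -12:77/19 -9:72/20 -6:74/17 -3:73/16 0:75/16 3:74/19 6:75/18 9:86/19 12:110/16 15:111/39 18:125/46 21:140/47 24:150/44 27:153/25 30:162/18 33:167/18 36:182/21
90 -36:176/83 -33:175/64 -30:178/84 -27:176/78 -24:175/79 -21:175/73 -18:161/43 -15:148/45 -12:172/117 -9:152/21 -6:150/22 -3:141/20 0:139/21 3:139/20 6:141/21 9:149/22 12:175/115 15:188/115 18:169/56 21:178/84 24:171/65 27:176/79 30:197/115 33:178/92 36:170/71
```

Rack centre and handle are at about (580,-321). The handle's red patch, with the merged cap left out, gives (580.7,-322). The rack's axis is at 79.2°, and the footprint of 120 x 24.7 mm matches. The lane axis is at 87.3°, with its origin near (566.5,20.4). Moving now.

```bash
cat > go.py <<'E'
# usage: go.py x y z yaw(of rack x / lane x, deg) -> needed shift in tool axes
import sys
from h import *
s=arm.read_state();Rm=R.from_quat(s['orientation']);p=s['ee_pos'];t=np.array([float(a) for a in sys.argv[1:4]])
yx=Rm.as_matrix()[:,1];yaw=np.degrees(np.arctan2(yx[1],yx[0]))+90
print('t',round(s['time'],2),'pos',p.round(1),'yaw',round(yaw,2),'shift',Rm.inv().apply(t-p).round(1),'turn',round(yaw-float(sys.argv[4]),2),'F',s['ft_force'].round(1),'T',s['ft_torque'].round(2),'w',round(s['gripper_width'],1),'g',round(s['grip_force'],1))
E
A='[-28,-27.5,0,0,1,-56,-55,0,0,1,-84,-82.5,0,0,1,-112,-110,0,0,1,-140,-137.5,0,0,1]'
python3 -m inch '[-28,-27.5,0,0,1,-56,-55,0,0,1,-84,-82.5,0,0,1,-112,-110,0,0,1,-140,-137.5,0,0,1]'
python3 -m inch '[-28,-27.5,0,0,1,-56,-55,0,0,1,-84,-82.5,0,0,1,-112,-110,0,0,1,-140,-137.5,0,0,1]'
python3 -m inch '[-28,-27.5,0,0,1,-56,-55,0,0,1,-84,-82.5,0,0,1,-112,-110,0,0,1,-140,-137.5,0,0,1]'
python3 -m inch '[-28,-27.5,0,0,1,-56,-55,0,0,1,-84,-82.5,0,0,1,-112,-110,0,0,1,-140,-137.5,0,0,1]'
python3 -m inch '[0,0,0,7,1,0,0,0,14,1,0,0,0,21,1,0,0,0,28,1,0,0,0,35,1]'
python3 -m inch '[0,0,0,7,1,0,0,0,14,1,0,0,0,21,1,0,0,0,28,1,0,0,0,35,1]'
python3 go.py 580 -321 150 79.2
```

```text
time: 0.52
ee_pos: [277.7, 333.9, 230.7]
orientation: [0.18, 0.984, -0.0, -0.0]
ft_force: [0.6, 0.1, -0.7]
gripper_width: 85.3
grip_force: 0.0
time: 0.93
ee_pos: [359.5, 155.6, 231.0]
orientation: [0.181, 0.984, 0.0, -0.0]
ft_force: [-0.1, 0.5, 0.4]
gripper_width: 85.2
grip_force: 0.0
time: 1.35
ee_pos: [441.5, -22.9, 230.9]
orientation: [0.181, 0.983, 0.0, -0.0]
ft_force: [1.0, -0.4, 0.2]
gripper_width: 85.2
grip_force: 0.0
time: 1.77
ee_pos: [523.5, -201.1, 230.6]
orientation: [0.181, 0.983, 0.0, -0.0]
ft_force: [0.9, 0.1, 0.0]
gripper_width: 85.4
grip_force: 0.0
time: 2.18
ee_pos: [523.1, -199.3, 230.4]
orientation: [0.471, 0.882, 0.0, -0.001]
ft_force: [0.6, -0.2, 0.4]
gripper_width: 85.3
grip_force: 0.0
time: 2.6
ee_pos: [523.1, -199.1, 230.5]
orientation: [0.714, 0.7, -0.0, -0.001]
ft_force: [0.0, -0.3, -0.7]
gripper_width: 85.6
grip_force: 0.0
t 2.6 pos [ 523.1 -199.1  230.5] yaw 88.81 shift [-120.7   59.6   80.4] turn 9.61 F [ 0.  -0.3 -0.7] T [-0.05  0.03  0.04] w 85.6 g 0.0
```

```bash
python3 -m inch '[-30,15,20,2.5,1,-60,30,40,5,1,-90,45,60,7.5,1,-120.5,59.5,80,9.5,1,-120.5,59.5,80,9.5,1]' 
python3 go.py 580 -321 66 79.2
python3 - <<'E'
from h import *
T,d=arm.get_image('scene')
cv2.imwrite('pics/s1.png',cv2.resize(T[150:290,170:310],(560,560),interpolation=cv2.INTER_CUBIC)[:,:,::-1])
E
```

```text
time: 3.02
ee_pos: [579.4, -324.3, 141.2]
orientation: [0.77, 0.638, -0.003, -0.006]
ft_force: [-1.6, 0.4, -1.5]
gripper_width: 85.3
grip_force: 0.0
t 3.02 pos [ 579.4 -324.3  141.2] yaw 79.36 shift [ 3.2  0.9 75.2] turn 0.16 F [-1.6  0.4 -1.5] T [0.   0.04 0.03] w 85.3 g 0.0
```

View pics/s1.png

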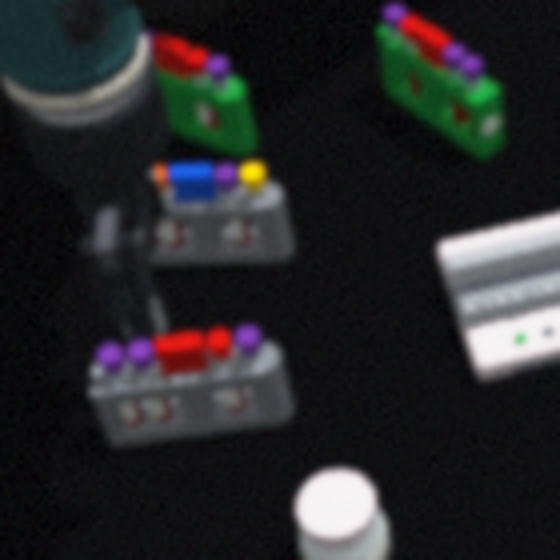

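The view shows the gripper above the red rack at crop (180,350). It is dark on dark, with one finger near (150,310). The pose should settle, so I'll descend partway and check where the tips project.

```bash
python3 -m inch '[0,0,10,0,1,0,0,20,0,1,0,0,30,0,1,0,0,30,0,1,0,0,30,0,1]' 
python3 go.py 580 -321 66 79.2
python3 - <<'E'
from h import *
p=arm.read_state()['ee_pos']
for dx in(-42,0,42): print([round((a-b)*4) for a,b in zip(proj('scene',p+np.array([dx,0,13])),(170,150))])
T,d=arm.get_image('scene'); V,U=np.mgrid[0:400,0:640]
b=T[228:250,195:245];h=cv2.cvtColor(b,cv2.COLOR_RGB2HSV);m=((h[...,0]<5)|(h[...,0]>174))&(h[...,1]>150)
ys,xs=np.nonzero(m);print(xs.min()+195,xs.max()+195,ys.min()+228,ys.max()+228)
print('expect handle top',[np.round(proj('scene',[580+a*.187-s*.982*6,-321+a*.982+s*.187*6,z]),1).tolist() for a in(-15,15) for s in(-1,) for z in(60,88)])
cv2.imwrite('pics/s2.png',cv2.resize(T[190:280,170:280],(770,630)[:2] if 0 else (733,600),interpolation=cv2.INTER_CUBIC)[:,:,::-1])
E
```

```text
time: 3.48
ee_pos: [580.6, -319.4, 121.1]
orientation: [0.768, 0.641, -0.0, -0.0]
ft_force: [-0.7, -1.1, 0.7]
gripper_width: 85.5
grip_force: 0.0
t 3.48 pos [ 580.6 -319.4  121.1] yaw 79.72 shift [-1.7 -0.3 55.1] turn 0.52 F [-0.7 -1.1  0.7] T [-0.03 -0.01 -0.04] w 85.5 g 0.0
[153, 241]
[165, 289]
[177, 341]
210 227 231 242
expect handle top [[210.5, 242.8], [208.2, 236.3], [222.3, 241.2], [220.2, 234.7]]
```

View pics/s2.png

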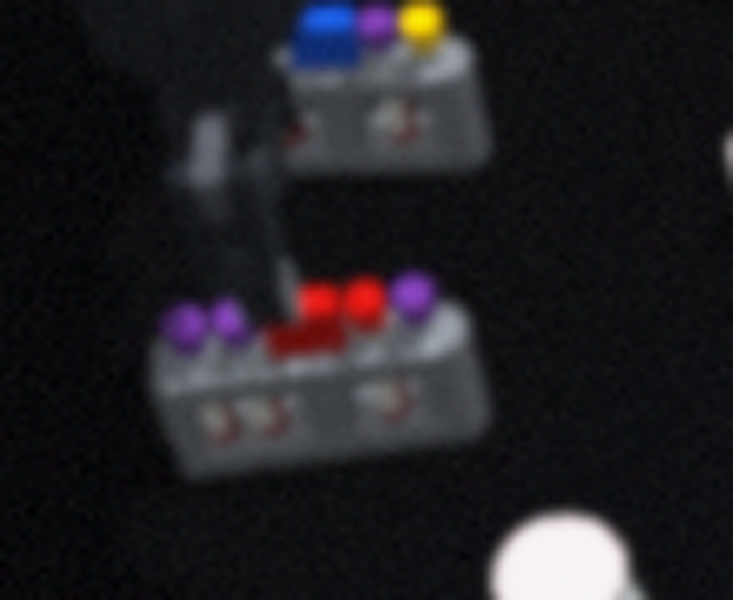

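The near finger's pad is just behind the handle at crop (285,290), and the handle's lower edge spans image u 210–222, as predicted. Descending and gripping.

```bash
python3 -m inch '[-0.5,0,14,-0.5,1,-1,0,28,-0.5,1,-1.5,0,42,-0.5,1,-1.5,0,54,-0.5,1,-1.5,0,54,-0.5,1]' 
python3 go.py 580 -321 66 79.2
python3 -m inch '[0,0,0,0,-0.2,0,0,0,0,-0.5,0,0,0,0,-1,0,0,0,0,-1,0,0,0,0,-1]' 50
python3 -m inch '[0,0,0,0,-1,0,0,0,0,-1,0,0,0,0,-1,0,0,0,0,-1,0,0,0,0,-1]' 50
python3 go.py 580 -321 66 79.2
```

```text
time: 3.95
ee_pos: [579.5, -321.0, 64.7]
orientation: [0.765, 0.644, -0.001, -0.002]
ft_force: [-0.7, 0.3, -0.7]
gripper_width: 85.6
grip_force: 0.0
t 3.95 pos [ 579.5 -321.    64.7] yaw 80.17 shift [ 0.   0.5 -1.3] turn 0.97 F [-0.7  0.3 -0.7] T [-0.03 -0.   -0.07] w 85.6 g 0.0
time: 4.37
ee_pos: [581.3, -322.4, 68.3]
orientation: [0.765, 0.644, 0.0, 0.001]
ft_force: [0.5, 0.5, 0.6]
gripper_width: 25.7
grip_force: 0.0
time: 4.78
ee_pos: [581.3, -322.3, 68.0]
orientation: [0.765, 0.644, 0.0, 0.001]
ft_force: [0.6, 0.0, 2.1]
gripper_width: 11.1
grip_force: 52.9
t 4.78 pos [ 581.3 -322.3   68. ] yaw 80.16 shift [ 1.1 -1.5  2. ] turn 0.96 F [0.6 0.  2.1] T [-0.03 -0.12  0.05] w 11.1 g 52.9
```

```bash
python3 -m inch '[0,0,-12,0,-1,0,0,-26,0,-1,0,0,-40,0,-1,0,0,-54,0,-1,0,0,-65,0,-1]'
python3 -m inch '[0,0,0,0,-1,0,0,0,0,-1,0,0,0,0,-1,0,0,0,0,-1,0,0,0,0,-1]'
python3 go.py 562 -72 133 87.3
```

```text
time: 5.2
ee_pos: [580.5, -322.0, 133.1]
orientation: [0.765, 0.644, -0.0, -0.0]
ft_force: [0.7, 0.3, -1.6]
gripper_width: 11.3
grip_force: 52.3
time: 5.62
ee_pos: [580.2, -321.7, 130.7]
orientation: [0.765, 0.644, -0.0, -0.001]
ft_force: [0.3, 0.3, -1.2]
gripper_width: 10.9
grip_force: 52.3
t 5.62 pos [ 580.2 -321.7  130.7] yaw 80.16 shift [242.9 -60.6  -1.9] turn -7.14 F [ 0.3  0.3 -1.2] T [-0.02 -0.01 -0.02] w 10.9 g 52.3
```

```bash
python3 -m inch '[20,-5,0,0,-1,46,-11.5,0,0,-1,72,-18,0,0,-1,98,-24.5,0,0,-1,124,-31,0,0,-1]'
python3 -m inch '[26,-6.5,0,-1.5,-1,52,-13,0,-3,-1,78,-19.5,0,-4.5,-1,104,-26,0,-6,-1,119,-29.5,0,-7.1,-1]'
python3 -m inch '[0,0,0,0,-1,0,0,0,0,-1,0,0,0,0,-1,0,0,0,0,-1,0,0,0,0,-1]'
python3 go.py 562 -72 100 87.3
python3 - <<'E'
from h import *
s=arm.read_state();p0=s['ee_pos']
T,d=arm.get_image('top');S,ds=arm.get_image('scene');np.savez('l1.npz',T=T,d=d,S=S,ds=ds)
# rack nose as seen by scene
print('scene exp nose foot',proj('scene',p0+[2.8,60,-68]),'tail',proj('scene',p0+[-2.8,-60,-68]))
a=S[150:260,230:410]
cv2.imwrite('pics/s3.png',cv2.resize(a,(800,489),interpolation=cv2.INTER_CUBIC)[:,:,::-1])
E
```

```text
time: 6.03
ee_pos: [570.9, -193.4, 131.5]
orientation: [0.765, 0.644, -0.0, -0.001]
ft_force: [0.8, 0.2, -2.1]
gripper_width: 11.2
grip_force: 52.3
time: 6.45
ee_pos: [561.9, -69.4, 131.7]
orientation: [0.723, 0.691, 0.0, -0.001]
ft_force: [0.8, -0.1, -2.4]
gripper_width: 10.7
grip_force: 52.3
time: 6.87
ee_pos: [562.8, -73.4, 132.1]
orientation: [0.724, 0.689, -0.0, -0.0]
ft_force: [0.3, 0.7, -2.2]
gripper_width: 10.6
grip_force: 52.2
t 6.87 pos [562.8 -73.4 132.1] yaw 87.16 shift [ 1.4 -0.8 32.1] turn -0.14 F [ 0.3  0.7 -2.2] T [ 0.01 -0.02  0.  ] w 10.6 g 52.2
scene exp nose foot (np.float64(324.46464674134387), np.float64(204.22484420075065)) tail (np.float64(283.0816576508062), np.float64(214.24319385542515))
```

View pics/s3.png

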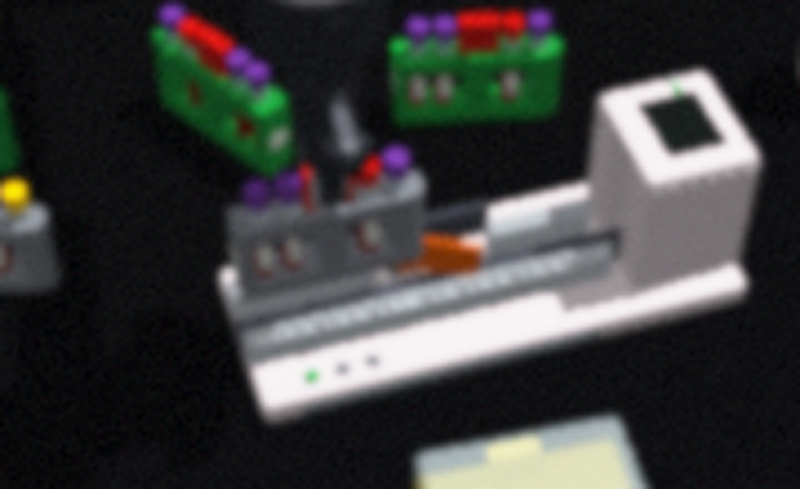

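The rack hangs level over the lane entry at crop (330,240), nose towards the orange gate at (450,250). Lowering slowly.

```bash
python3 -m inch '[0,0,8,0,-1,0,0,16,0,-1,0,0,24,0,-1,0,0,32,0,-1,0,0,36,0,-1]'
python3 -m inch '[0,0,2,0,-1,0,0,3,0,-1,0,0,4,0,-1,0,0,5,0,-1,0,0,6,0,-1]'
python3 -m inch '[0,0,1,0,-1,0,0,2,0,-1,0,0,3,0,-1,0,0,3,0,-1,0,0,3,0,-1]'
python3 go.py 562 -72 86 87.3
```

```text
time: 7.38
ee_pos: [561.9, -72.1, 94.0]
orientation: [0.724, 0.69, -0.001, -0.001]
ft_force: [-0.6, -0.1, -2.4]
gripper_width: 10.6
grip_force: 52.3
time: 7.8
ee_pos: [563.0, -72.4, 90.7]
orientation: [0.724, 0.69, 0.0, 0.0]
ft_force: [-0.1, -1.0, -1.7]
gripper_width: 10.8
grip_force: 52.3
time: 8.22
ee_pos: [562.7, -72.3, 87.2]
orientation: [0.724, 0.69, -0.0, -0.0]
ft_force: [0.4, -0.7, -1.7]
gripper_width: 10.8
grip_force: 52.3
t 8.22 pos [562.7 -72.3  87.2] yaw 87.26 shift [ 0.3 -0.7  1.2] turn -0.04 F [ 0.4 -0.7 -1.7] T [ 0.01  0.01 -0.04] w 10.8 g 52.3
```

```bash
python3 -m inch '[0,0,0.5,0,-1,0,0,1,0,-1,0,0,1.5,0,-1,0,0,1.5,0,-1,0,0,1.5,0,-1]'
python3 -m inch '[0,0,0.5,0,-1,0,0,1,0,-1,0,0,1.5,0,-1,0,0,1.5,0,-1,0,0,1.5,0,-1]'
python3 go.py 562 -72 86 87.3
```

```text
time: 8.63
ee_pos: [562.9, -72.4, 86.0]
orientation: [0.724, 0.69, 0.0, 0.0]
ft_force: [1.3, 0.3, -0.8]
gripper_width: 10.9
grip_force: 52.4
time: 9.05
ee_pos: [563.2, -72.4, 85.9]
orientation: [0.724, 0.69, 0.0, 0.001]
ft_force: [-1.8, -0.0, 6.2]
gripper_width: 11.1
grip_force: 53.3
t 9.05 pos [563.2 -72.4  85.9] yaw 87.26 shift [ 0.3 -1.2 -0.1] turn -0.04 F [-1.8 -0.   6.2] T [0.06 0.53 0.04] w 11.1 g 53.3
```

Touched down with 6 N on the floor. I'll release so the rack settles into the lane, then regrip.

```bash
python3 -m inch '[0,0,-0.5,0,-0.9,0,0,-1,0,-0.6,0,0,-1,0,-0.5,0,0,-1,0,-0.4,0,0,-1,0,-0.4]'
python3 -m inch '[0,0,0,0,-0.4,0,0,0,0,-0.4,0,0,0,0,-0.4,0,0,0,0,-0.4,0,0,0,0,-0.4]'
python3 go.py 562 -72 86 87.3
python3 -m inch '[0,0,0,0,-0.7,0,0,0,0,-1,0,0,0,0,-1,0,0,0,0,-1,0,0,0,0,-1]' 60
python3 -m inch '[0,0,0,0,-1,0,0,0,0,-1,0,0,0,0,-1,0,0,0,0,-1,0,0,0,0,-1]' 60
python3 go.py 562 -72 86 87.3
```

```text
time: 9.47
ee_pos: [562.6, -72.3, 84.9]
orientation: [0.724, 0.69, -0.0, -0.0]
ft_force: [-0.4, -0.2, -0.1]
gripper_width: 25.7
grip_force: 0.0
time: 9.88
ee_pos: [562.8, -72.3, 85.3]
orientation: [0.724, 0.69, 0.0, -0.0]
ft_force: [-0.4, -0.1, -0.5]
gripper_width: 25.9
grip_force: 0.0
t 9.88 pos [562.8 -72.3  85.3] yaw 87.26 shift [ 0.3 -0.8 -0.7] turn -0.04 F [-0.4 -0.1 -0.5] T [ 0.04  0.01 -0.01] w 25.9 g 0.0
time: 10.3
ee_pos: [563.0, -72.4, 85.5]
orientation: [0.724, 0.69, 0.0, 0.0]
ft_force: [1.1, -0.1, 0.6]
gripper_width: 10.7
grip_force: 60.8
time: 10.72
ee_pos: [563.0, -72.3, 85.4]
orientation: [0.724, 0.69, 0.0, 0.0]
ft_force: [1.0, -0.8, 0.2]
gripper_width: 10.8
grip_force: 60.9
t 10.72 pos [563.  -72.3  85.4] yaw 87.26 shift [ 0.3 -1.  -0.6] turn -0.04 F [ 1.  -0.8  0.2] T [-0.04 -0.18  0.02] w 10.8 g 60.9
```

```bash
python3 -m inch '[2,0,0,0,-1,5,0,0,0,-1,8,0,0,0,-1,11,0,0,0,-1,14,0,0,0,-1]'
python3 -m inch '[2,0,0,0,-1,4,0,0,0,-1,6,0,0,0,-1,8,0,0,0,-1,10,0,0,0,-1]'
python3 -m inch '[2,0,0,0,-1,4,0,0,0,-1,6,0,0,0,-1,8,0,0,0,-1,10,0,0,0,-1]'
python3 go.py 562 -72 86 87.3
```

```text
time: 11.13
ee_pos: [563.4, -58.2, 85.4]
orientation: [0.724, 0.69, -0.0, 0.0]
ft_force: [-0.4, -2.3, 2.7]
gripper_width: 10.5
grip_force: 61.3
time: 11.55
ee_pos: [565.2, -49.3, 85.8]
orientation: [0.724, 0.69, 0.001, 0.002]
ft_force: [2.4, -3.9, -0.3]
gripper_width: 10.4
grip_force: 60.9
time: 11.97
ee_pos: [565.5, -38.9, 85.7]
orientation: [0.724, 0.69, 0.001, 0.001]
ft_force: [2.2, -4.6, 0.5]
gripper_width: 10.7
grip_force: 60.9
t 11.97 pos [565.5 -38.9  85.7] yaw 87.22 shift [-33.3  -1.9  -0.3] turn -0.08 F [ 2.2 -4.6  0.5] T [-0.82 -0.63 -0.16] w 10.7 g 60.9
```

```bash
for i in 1; do :; done
python3 -m inch '[3,0,0,0,-1,6,0,0,0,-1,9,0,0,0,-1,12,0,0,0,-1,15,0,0,0,-1]'
python3 -m inch '[3,0,0,0,-1,6,0,0,0,-1,9,0,0,0,-1,12,0,0,0,-1,15,0,0,0,-1]'
python3 -m inch '[3,0,0,0,-1,6,0,0,0,-1,9,0,0,0,-1,12,0,0,0,-1,15,0,0,0,-1]'
python3 go.py 562 -72 86 87.3
```

```text
time: 12.38
ee_pos: [565.3, -23.2, 85.5]
orientation: [0.724, 0.69, 0.0, 0.0]
ft_force: [2.5, -2.9, 1.6]
gripper_width: 11.1
grip_force: 61.0
time: 12.8
ee_pos: [565.8, -8.1, 85.5]
orientation: [0.724, 0.69, 0.0, 0.0]
ft_force: [1.9, -3.1, 3.4]
gripper_width: 10.6
grip_force: 61.2
time: 13.22
ee_pos: [566.6, 6.8, 85.5]
orientation: [0.724, 0.69, 0.0, 0.0]
ft_force: [1.5, -4.2, 3.1]
gripper_width: 10.7
grip_force: 61.3
t 13.22 pos [566.6   6.8  85.5] yaw 87.25 shift [-78.9  -0.9  -0.5] turn -0.05 F [ 1.5 -4.2  3.1] T [-0.77 -0.41 -0.  ] w 10.7 g 61.3
```

```bash
python3 -m inch '[3,0,0,0,-1,6,0,0,0,-1,9,0,0,0,-1,12,0,0,0,-1,15,0,0,0,-1]'
python3 -m inch '[3,0,0,0,-1,6,0,0,0,-1,9,0,0,0,-1,12,0,0,0,-1,15,0,0,0,-1]'
python3 -m inch '[3,0,0,0,-1,6,0,0,0,-1,9,0,0,0,-1,12,0,0,0,-1,15,0,0,0,-1]'
python3 go.py 562 -72 86 87.3
python3 - <<'E'
from h import *
S,ds=arm.get_image('scene')
a=S[150:240,270:410]
cv2.imwrite('pics/s4.png',cv2.resize(a,(800,514),interpolation=cv2.INTER_CUBIC)[:,:,::-1])
E
```

```text
time: 13.63
ee_pos: [567.4, 21.7, 85.5]
orientation: [0.724, 0.69, 0.0, 0.0]
ft_force: [1.8, -3.6, 4.4]
gripper_width: 10.8
grip_force: 61.4
time: 14.05
ee_pos: [568.1, 36.7, 85.5]
orientation: [0.724, 0.69, 0.0, 0.0]
ft_force: [2.4, -5.1, 4.3]
gripper_width: 10.6
grip_force: 61.5
time: 14.47
ee_pos: [568.7, 51.7, 85.5]
orientation: [0.724, 0.69, -0.0, 0.0]
ft_force: [1.3, -4.8, 5.1]
gripper_width: 10.9
grip_force: 61.5
t 14.47 pos [568.7  51.7  85.5] yaw 87.26 shift [-123.9   -0.8   -0.5] turn -0.04 F [ 1.3 -4.8  5.1] T [-0.85 -0.36  0.06] w 10.9 g 61.5
```

View pics/s4.png

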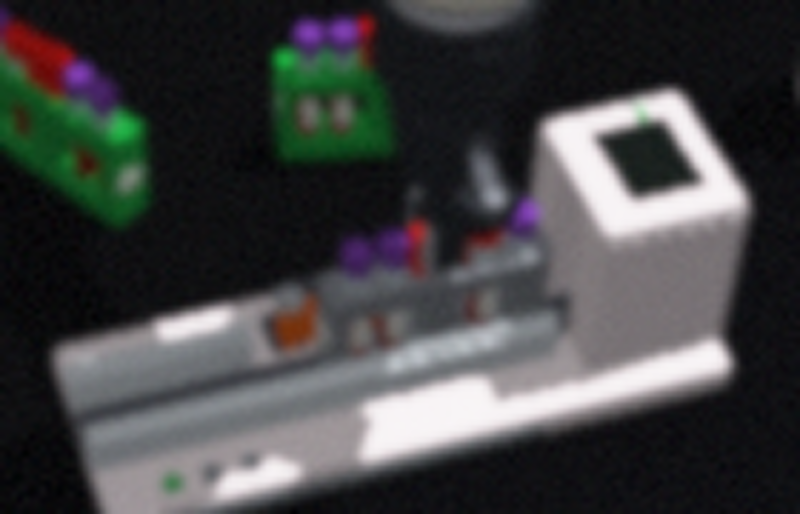

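The rack is inside the gate, with the orange leaf riding its side at crop (293,325) and the nose at the hood edge (550,290). Continuing more slowly, watching the y force (baseline about -5 N).

```bash
python3 -m inch '[2,0,0,0,-1,4,0,0,0,-1,6,0,0,0,-1,8,0,0,0,-1,10,0,0,0,-1]'
python3 -m inch '[2,0,0,0,-1,4,0,0,0,-1,6,0,0,0,-1,8,0,0,0,-1,10,0,0,0,-1]'
python3 -m inch '[1,0,0,0,-1,2,0,0,0,-1,3,0,0,0,-1,4,0,0,0,-1,4,0,0,0,-1]'
python3 go.py 562 -72 86 87.3
```

```text
time: 14.93
ee_pos: [569.2, 61.4, 85.5]
orientation: [0.724, 0.69, -0.0, 0.0]
ft_force: [1.9, -4.7, 5.1]
gripper_width: 10.6
grip_force: 61.5
time: 15.35
ee_pos: [569.6, 71.4, 85.5]
orientation: [0.724, 0.69, -0.0, 0.0]
ft_force: [2.5, -4.1, 4.5]
gripper_width: 10.3
grip_force: 61.5
time: 15.77
ee_pos: [569.8, 75.6, 85.5]
orientation: [0.724, 0.69, 0.0, 0.0]
ft_force: [1.6, -5.3, 5.6]
gripper_width: 10.8
grip_force: 61.5
t 15.77 pos [569.8  75.6  85.5] yaw 87.27 shift [-147.8   -0.8   -0.5] turn -0.03 F [ 1.6 -5.3  5.6] T [-0.74 -0.38  0.12] w 10.8 g 61.5
```

```bash
python3 -m inch '[0.5,0,0,0,-1,1,0,0,0,-1,1.5,0,0,0,-1,2,0,0,0,-1,2,0,0,0,-1]'
python3 -m inch '[0.5,0,0,0,-1,1,0,0,0,-1,1.5,0,0,0,-1,2,0,0,0,-1,2,0,0,0,-1]'
python3 -m inch '[0.5,0,0,0,-1,1,0,0,0,-1,1.5,0,0,0,-1,2,0,0,0,-1,2,0,0,0,-1]'
python3 go.py 562 -72 86 87.3
```

```text
time: 16.18
ee_pos: [570.0, 77.4, 85.5]
orientation: [0.724, 0.69, -0.0, 0.0]
ft_force: [3.2, -4.4, 4.2]
gripper_width: 10.4
grip_force: 61.5
time: 16.6
ee_pos: [570.1, 79.4, 85.5]
orientation: [0.724, 0.69, -0.0, 0.0]
ft_force: [2.4, -3.9, 4.0]
gripper_width: 10.8
grip_force: 61.5
time: 17.02
ee_pos: [570.2, 81.3, 85.5]
orientation: [0.724, 0.69, -0.0, 0.0]
ft_force: [1.5, -4.3, 5.5]
gripper_width: 10.2
grip_force: 61.5
t 17.02 pos [570.2  81.3  85.5] yaw 87.26 shift [-153.6   -0.8   -0.5] turn -0.04 F [ 1.5 -4.3  5.5] T [-0.77 -0.39  0.14] w 10.2 g 61.5
```

```bash
python3 -m inch '[0.5,0,0,0,-1,1,0,0,0,-1,1.5,0,0,0,-1,2,0,0,0,-1,2,0,0,0,-1]'
python3 -m inch '[0.5,0,0,0,-1,1,0,0,0,-1,1.5,0,0,0,-1,2,0,0,0,-1,2,0,0,0,-1]'
python3 go.py 562 -72 86 87.3
```

```text
time: 17.43
ee_pos: [570.2, 83.4, 85.4]
orientation: [0.724, 0.69, -0.0, 0.0]
ft_force: [1.4, -4.6, 5.7]
gripper_width: 10.5
grip_force: 61.5
time: 17.85
ee_pos: [570.3, 84.0, 85.6]
orientation: [0.724, 0.69, -0.001, 0.001]
ft_force: [2.5, -7.1, 4.6]
gripper_width: 10.9
grip_force: 61.6
t 17.85 pos [570.3  84.   85.6] yaw 87.24 shift [-156.2   -0.8   -0. ] turn -0.06 F [ 2.5 -7.1  4.6] T [-1.23 -0.3   0.18] w 10.9 g 61.6
```

Buffer contact is at y≈83.5. Now 1 mm steps.

```bash
python3 -m inch '[0.5,0,0,0,-1,1,0,0,0,-1,1,0,0,0,-1,1,0,0,0,-1,1,0,0,0,-1]'
python3 -m inch '[0.5,0,0,0,-1,1,0,0,0,-1,1,0,0,0,-1,1,0,0,0,-1,1,0,0,0,-1]'
python3 -m inch '[0.5,0,0,0,-1,1,0,0,0,-1,1,0,0,0,-1,1,0,0,0,-1,1,0,0,0,-1]'
python3 go.py 562 -72 86 87.3
```

```text
time: 18.27
ee_pos: [570.3, 84.6, 85.6]
orientation: [0.724, 0.69, -0.001, 0.001]
ft_force: [1.7, -8.9, 7.0]
gripper_width: 10.8
grip_force: 61.6
time: 18.68
ee_pos: [570.4, 85.2, 85.7]
orientation: [0.724, 0.69, -0.002, 0.001]
ft_force: [0.8, -9.1, 6.2]
gripper_width: 10.6
grip_force: 61.7
time: 19.1
ee_pos: [570.4, 85.8, 85.7]
orientation: [0.724, 0.69, -0.002, 0.002]
ft_force: [-0.6, -10.9, 6.2]
gripper_width: 10.7
grip_force: 61.7
t 19.1 pos [570.4  85.8  85.7] yaw 87.21 shift [-158.    -0.7    0.5] turn -0.09 F [ -0.6 -10.9   6.2] T [-1.69 -0.21  0.16] w 10.7 g 61.7
```

```bash
cat > gate.py <<'E'
from h import *
out=[]
for n,(u0,u1,v0,v1) in(('scene',(300,345,188,222)),('top',(295,335,182,206))):
    p,_=arm.get_image(n);b=p[v0:v1,u0:u1];h=cv2.cvtColor(b,cv2.COLOR_RGB2HSV)
    m=(h[...,0]>4)&(h[...,0]<18)&(h[...,1]>130)&(h[...,2]>60);ys,xs=np.nonzero(m)
    print(n,m.sum(),'u',xs.min()+u0,xs.max()+u0,'v',ys.min()+v0,ys.max()+v0,'c',round(xs.mean()+u0,1),round(ys.mean()+v0,1)) if m.any() else print(n,0)
E
python3 gate.py
python3 -m inch '[0.5,0,0,0,-1,1,0,0,0,-1,1.5,0,0,0,-1,2,0,0,0,-1,2,0,0,0,-1]'
python3 -m inch '[0.5,0,0,0,-1,1,0,0,0,-1,1,0,0,0,-1,1,0,0,0,-1,1,0,0,0,-1]'
python3 -m inch '[0.5,0,0,0,-1,1,0,0,0,-1,1,0,0,0,-1,1,0,0,0,-1,1,0,0,0,-1]'
python3 go.py 562 -72 86 87.3
python3 gate.py
```

```text
scene 122 u 319 335 v 200 210 c 327.8 204.7
top 13 u 307 318 v 196 198 c 312.7 197.1
time: 19.62
ee_pos: [570.4, 86.9, 85.8]
orientation: [0.724, 0.69, -0.003, 0.002]
ft_force: [0.7, -12.8, 7.1]
gripper_width: 10.8
grip_force: 61.8
time: 20.03
ee_pos: [570.5, 87.5, 85.8]
orientation: [0.724, 0.69, -0.003, 0.003]
ft_force: [0.6, -12.9, 7.9]
gripper_width: 10.7
grip_force: 61.8
time: 20.45
ee_pos: [570.5, 88.0, 85.9]
orientation: [0.724, 0.689, -0.003, 0.003]
ft_force: [0.7, -15.9, 8.3]
gripper_width: 10.8
grip_force: 61.9
t 20.45 pos [570.5  88.   85.9] yaw 87.18 shift [-160.2   -0.6    1.2] turn -0.12 F [  0.7 -15.9   8.3] T [-2.37 -0.12  0.21] w 10.8 g 61.9
scene 131 u 319 336 v 200 210 c 328.1 204.7
top 15 u 306 318 v 196 198 c 312.1 196.9
```

```bash
python3 -m inch '[0.5,0,0,0,-1,1,0,0,0,-1,1,0,0,0,-1,1,0,0,0,-1,1,0,0,0,-1]'
python3 gate.py
python3 -m inch '[0.5,0,0,0,-1,1,0,0,0,-1,1,0,0,0,-1,1,0,0,0,-1,1,0,0,0,-1]'
python3 gate.py; python3 go.py 562 -72 86 87.3
```

```text
time: 20.97
ee_pos: [570.5, 88.6, 85.9]
orientation: [0.724, 0.689, -0.003, 0.003]
ft_force: [0.3, -16.3, 7.8]
gripper_width: 10.9
grip_force: 61.9
scene 129 u 319 336 v 200 210 c 328.2 204.6
top 14 u 306 317 v 196 198 c 311.6 196.9
time: 21.48
ee_pos: [570.5, 89.2, 86.0]
orientation: [0.724, 0.689, -0.004, 0.003]
ft_force: [-0.3, -16.8, 8.1]
gripper_width: 10.5
grip_force: 61.9
scene 132 u 319 336 v 200 210 c 328.2 204.7
top 14 u 306 317 v 196 198 c 311.6 196.9
t 21.58 pos [570.6  89.2  86. ] yaw 87.17 shift [-161.4   -0.6    1.6] turn -0.13 F [  0.3 -17.4   8.3] T [-2.7  -0.06  0.23] w 10.5 g 61.9
```

```bash
python3 -m inch '[0.5,0,0,0,-1,1,0,0,0,-1,1,0,0,0,-1,1,0,0,0,-1,1,0,0,0,-1]'
python3 gate.py
python3 -m inch '[0.4,0,0,0,-1,0.8,0,0,0,-1,0.8,0,0,0,-1,0.8,0,0,0,-1,0.8,0,0,0,-1]'
python3 gate.py; python3 go.py 562 -72 86 87.3
```

```text
time: 22.0
ee_pos: [570.6, 89.7, 86.0]
orientation: [0.724, 0.689, -0.004, 0.004]
ft_force: [-0.4, -17.5, 8.2]
gripper_width: 10.6
grip_force: 62.0
scene 131 u 319 336 v 200 210 c 328.2 204.7
top 14 u 307 317 v 196 198 c 311.9 196.9
time: 22.52
ee_pos: [570.6, 90.2, 86.1]
orientation: [0.724, 0.689, -0.004, 0.004]
ft_force: [0.7, -17.8, 8.3]
gripper_width: 10.5
grip_force: 62.0
scene 132 u 319 337 v 200 210 c 328.4 204.7
top 12 u 307 317 v 196 198 c 312.2 197.0
t 22.62 pos [570.6  90.2  86. ] yaw 87.15 shift [-162.4   -0.5    1.9] turn -0.15 F [ -0.1 -18.4   7.5] T [-2.98  0.    0.22] w 10.7 g 62.0
```

```bash
python3 -m inch '[0.4,0,0,0,-1,0.8,0,0,0,-1,0.8,0,0,0,-1,0.8,0,0,0,-1,0.8,0,0,0,-1]'
python3 gate.py
python3 -m inch '[0,0,0,0,-1,0,0,0,0,-1,0,0,0,0,-1,0,0,0,0,-1,0,0,0,0,-1]'
python3 gate.py; python3 go.py 562 -72 86 87.3
python3 - <<'E'
from h import *
S,_=arm.get_image('scene');T,_=arm.get_image('top')
a=cv2.resize(S[180:225,295:365],(560,360),interpolation=cv2.INTER_CUBIC);b=cv2.resize(T[175:215,275:345],(560,240)if 0 else(420,240),interpolation=cv2.INTER_CUBIC)
c=np.zeros((600,560,3),np.uint8);c[:360]=a;c[360:,:420]=b
cv2.imwrite('pics/s5.png',c[:,:,::-1])
E
```

```text
time: 23.03
ee_pos: [570.6, 90.7, 86.1]
orientation: [0.724, 0.689, -0.005, 0.004]
ft_force: [-1.1, -19.3, 8.6]
gripper_width: 10.8
grip_force: 62.0
scene 134 u 319 337 v 200 210 c 328.4 204.6
top 15 u 306 317 v 196 198 c 311.8 196.9
time: 23.55
ee_pos: [570.6, 90.7, 86.1]
orientation: [0.724, 0.689, -0.005, 0.004]
ft_force: [-1.0, -19.7, 9.2]
gripper_width: 10.7
grip_force: 62.0
scene 134 u 319 337 v 200 210 c 328.4 204.6
top 15 u 306 317 v 196 198 c 311.5 196.9
t 23.65 pos [570.6  90.7  86.1] yaw 87.15 shift [-162.9   -0.5    2.1] turn -0.15 F [ -0.9 -18.6   9.3] T [-3.14 -0.    0.24] w 10.9 g 62.0
```

View pics/s5.png

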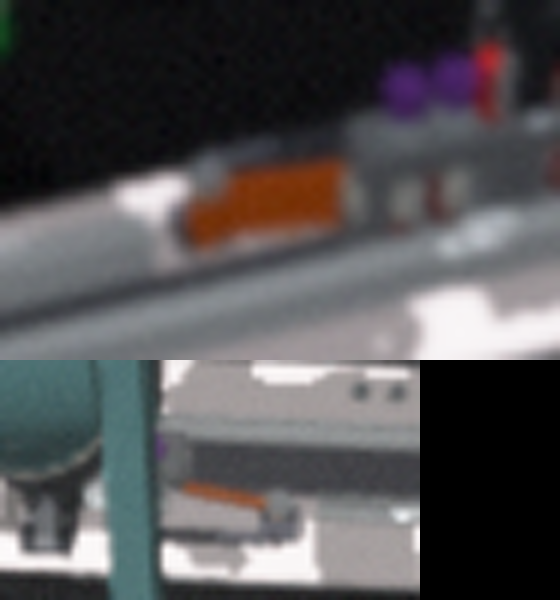

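The leaf (scene crop 190–345, top crop 185–268) is still riding, with its tip right at the rack's tail corner (345). It needs about 1 mm more, and the buffer is at about 15 N.

```bash
python3 -m inch '[0.4,0,0,0,-1,0.8,0,0,0,-1,0.8,0,0,0,-1,0.8,0,0,0,-1,0.8,0,0,0,-1]'
python3 gate.py
python3 -m inch '[0.4,0,0,0,-1,0.8,0,0,0,-1,0.8,0,0,0,-1,0.8,0,0,0,-1,0.8,0,0,0,-1]'
python3 gate.py; python3 go.py 562 -72 86 87.3
```

```text
time: 24.17
ee_pos: [570.7, 91.2, 86.1]
orientation: [0.724, 0.689, -0.005, 0.004]
ft_force: [-1.2, -20.1, 9.5]
gripper_width: 10.2
grip_force: 62.1
scene 138 u 319 337 v 200 210 c 328.8 204.6
top 13 u 307 317 v 196 198 c 312.1 196.9
time: 24.68
ee_pos: [570.7, 91.9, 86.1]
orientation: [0.725, 0.689, -0.005, 0.004]
ft_force: [-0.5, -20.3, 8.4]
gripper_width: 10.8
grip_force: 62.1
scene 138 u 319 337 v 200 210 c 328.7 204.8
top 13 u 307 318 v 196 198 c 312.4 196.8
t 24.78 pos [570.7  91.8  86.2] yaw 87.14 shift [-164.1   -0.5    2.3] turn -0.16 F [ -1.3 -20.5   9.7] T [-3.3   0.03  0.22] w 10.3 g 62.1
```

```bash
python3 -m inch '[0.3,0,0,0,-1,0.6,0,0,0,-1,0.6,0,0,0,-1,0.6,0,0,0,-1,0.6,0,0,0,-1]'
python3 gate.py
python3 -m inch '[0,0,0,0,-1,0,0,0,0,-1,0,0,0,0,-1,0,0,0,0,-1,0,0,0,0,-1]'
python3 gate.py; python3 go.py 562 -72 86 87.3
```

```text
time: 25.2
ee_pos: [570.4, 92.2, 86.1]
orientation: [0.725, 0.689, -0.005, 0.004]
ft_force: [-0.9, -20.8, 10.0]
gripper_width: 10.5
grip_force: 62.2
scene 140 u 319 337 v 202 210 c 328.5 206.4
top 17 u 308 318 v 192 197 c 312.8 194.5
time: 25.72
ee_pos: [570.5, 92.2, 86.1]
orientation: [0.725, 0.689, -0.005, 0.004]
ft_force: [-0.2, -20.4, 9.8]
gripper_width: 10.4
grip_force: 62.2
scene 139 u 319 337 v 202 211 c 328.2 206.9
top 17 u 308 318 v 191 197 c 312.6 193.7
t 25.82 pos [570.5  92.2  86.1] yaw 87.09 shift [-1.644e+02 -1.000e-01  2.300e+00] turn -0.21 F [ -1.5 -21.    9.2] T [-3.32  0.16  0.03] w 10.4 g 62.2
```

The gate swung shut (leaf at u 308–318, v 191–197, as in the first image). Holding another second, then easing back.

```bash
python3 -m inch '[0,0,0,0,-1,0,0,0,0,-1,0,0,0,0,-1,0,0,0,0,-1,0,0,0,0,-1]'
python3 -m inch '[0,0,0,0,-1,0,0,0,0,-1,0,0,0,0,-1,0,0,0,0,-1,0,0,0,0,-1]' | head -1
python3 gate.py
python3 -m inch '[-0.4,0,0,0,-1,-0.8,0,0,0,-1,-1.2,0,0,0,-1,-1.6,0,0,0,-1,-2,0,0,0,-1]'
python3 -m inch '[-0.4,0,0,0,-1,-0.8,0,0,0,-1,-1.2,0,0,0,-1,-1.6,0,0,0,-1,-2,0,0,0,-1]'
python3 -m inch '[0,0,0,0,-1,-0.3,0,0,0,-1,-0.6,0,0,0,-1,-1,0,0,0,-1,-1,0,0,0,-1]'
python3 gate.py; python3 go.py 562 -72 86 87.3
```

```text
time: 26.23
ee_pos: [570.4, 92.2, 86.1]
orientation: [0.725, 0.689, -0.005, 0.004]
ft_force: [-1.5, -20.6, 9.1]
gripper_width: 10.9
grip_force: 62.2
time: 26.65
scene 136 u 319 337 v 203 211 c 328.1 207.0
top 17 u 308 318 v 191 197 c 312.6 193.7
time: 27.17
ee_pos: [570.4, 91.2, 85.9]
orientation: [0.725, 0.689, -0.005, 0.003]
ft_force: [-0.6, -17.6, 7.6]
gripper_width: 10.7
grip_force: 62.0
time: 27.58
ee_pos: [570.3, 90.1, 85.8]
orientation: [0.725, 0.689, -0.004, 0.003]
ft_force: [-1.2, -15.4, 8.4]
gripper_width: 10.7
grip_force: 61.9
time: 28.0
ee_pos: [570.3, 89.7, 85.7]
orientation: [0.725, 0.689, -0.003, 0.002]
ft_force: [-1.2, -14.8, 7.6]
gripper_width: 10.9
grip_force: 61.9
scene 136 u 319 337 v 202 211 c 328.1 207.0
top 17 u 308 318 v 191 197 c 312.6 193.7
t 28.1 pos [570.3  89.6  85.7] yaw 87.12 shift [-161.9   -0.2    1.1] turn -0.18 F [ -0.3 -14.2   7.4] T [-2.31 -0.   -0.03] w 10.8 g 61.9
```

```bash
python3 -m inch '[-0.3,0,0,0,-1,-0.6,0,0,0,-1,-1,0,0,0,-1,-1,0,0,0,-1,-1,0,0,0,-1]'
python3 -m inch '[-0.3,0,0,0,-1,-0.6,0,0,0,-1,-1,0,0,0,-1,-1,0,0,0,-1,-1,0,0,0,-1]'
python3 -m inch '[-0.3,0,0,0,-1,-0.6,0,0,0,-1,-1,0,0,0,-1,-1,0,0,0,-1,-1,0,0,0,-1]'
python3 gate.py; python3 go.py 562 -72 86 87.3
```

```text
time: 28.52
ee_pos: [570.2, 89.2, 85.6]
orientation: [0.725, 0.689, -0.003, 0.002]
ft_force: [0.5, -13.7, 6.9]
gripper_width: 10.4
grip_force: 61.8
time: 28.93
ee_pos: [570.2, 88.7, 85.6]
orientation: [0.725, 0.689, -0.003, 0.002]
ft_force: [0.0, -13.1, 6.0]
gripper_width: 10.7
grip_force: 61.8
time: 29.35
ee_pos: [570.2, 88.2, 85.5]
orientation: [0.724, 0.689, -0.002, 0.001]
ft_force: [0.2, -11.8, 6.6]
gripper_width: 10.7
grip_force: 61.7
scene 138 u 318 337 v 202 211 c 328.1 207.0
top 17 u 308 318 v 191 197 c 312.6 193.7
t 29.45 pos [570.2  88.2  85.5] yaw 87.15 shift [-160.4   -0.2    0.4] turn -0.15 F [  1.  -11.4   5.7] T [-1.71 -0.07 -0.09] w 11.0 g 61.7
```

```bash
python3 -m inch '[-0.3,0,0,0,-1,-0.6,0,0,0,-1,-1,0,0,0,-1,-1,0,0,0,-1,-1,0,0,0,-1]'
python3 -m inch '[-0.3,0,0,0,-1,-0.6,0,0,0,-1,-1,0,0,0,-1,-1,0,0,0,-1,-1,0,0,0,-1]'
python3 -m inch '[-0.3,0,0,0,-1,-0.6,0,0,0,-1,-1,0,0,0,-1,-1,0,0,0,-1,-1,0,0,0,-1]'
python3 gate.py; python3 go.py 562 -72 86 87.3
```

```text
time: 29.87
ee_pos: [570.1, 87.8, 85.4]
orientation: [0.724, 0.689, -0.002, 0.001]
ft_force: [0.6, -10.3, 6.2]
gripper_width: 10.8
grip_force: 61.7
time: 30.28
ee_pos: [570.1, 87.3, 85.4]
orientation: [0.724, 0.689, -0.002, 0.001]
ft_force: [0.6, -8.6, 5.3]
gripper_width: 10.8
grip_force: 61.7
time: 30.7
ee_pos: [570.1, 86.8, 85.4]
orientation: [0.724, 0.689, -0.001, 0.0]
ft_force: [0.8, -8.0, 6.7]
gripper_width: 10.8
grip_force: 61.7
scene 137 u 319 337 v 202 211 c 328.2 207.0
top 16 u 308 318 v 191 197 c 312.8 193.8
t 30.8 pos [570.1  86.8  85.4] yaw 87.18 shift [-159.1   -0.3   -0.2] turn -0.12 F [ 0.6 -7.6  5.3] T [-1.09 -0.18 -0.11] w 10.3 g 61.7
```

```bash
python3 -m inch '[-0.3,0,0,0,-1,-0.6,0,0,0,-1,-1,0,0,0,-1,-1,0,0,0,-1,-1,0,0,0,-1]'
python3 -m inch '[-0.3,0,0,0,-1,-0.6,0,0,0,-1,-1,0,0,0,-1,-1,0,0,0,-1,-1,0,0,0,-1]'
python3 gate.py; python3 go.py 562 -72 86 87.3
```

```text
time: 31.22
ee_pos: [570.0, 86.3, 85.4]
orientation: [0.724, 0.69, -0.001, 0.0]
ft_force: [1.4, -6.2, 4.6]
gripper_width: 10.5
grip_force: 61.6
time: 31.63
ee_pos: [570.0, 86.1, 85.4]
orientation: [0.724, 0.69, -0.0, -0.0]
ft_force: [1.6, -4.4, 4.8]
gripper_width: 11.1
grip_force: 61.6
scene 136 u 319 337 v 203 211 c 328.2 207.0
top 18 u 308 318 v 191 197 c 312.9 193.9
t 31.73 pos [570.   86.1  85.4] yaw 87.21 shift [-158.3   -0.3   -0.6] turn -0.09 F [ 1.2 -5.   5.5] T [-0.71 -0.28 -0.08] w 10.6 g 61.6
```

```bash
python3 -m inch '[-0.3,0,0,0,-1,-0.6,0,0,0,-1,-1,0,0,0,-1,-1,0,0,0,-1,-1,0,0,0,-1]'
python3 -m inch '[-0.3,0,0,0,-1,-0.6,0,0,0,-1,-1,0,0,0,-1,-1,0,0,0,-1,-1,0,0,0,-1]'
python3 gate.py; python3 go.py 562 -72 86 87.3
```

```text
time: 32.15
ee_pos: [570.1, 86.0, 85.4]
orientation: [0.724, 0.69, 0.0, -0.001]
ft_force: [1.2, -2.7, 4.9]
gripper_width: 10.6
grip_force: 61.6
time: 32.57
ee_pos: [570.1, 85.9, 85.4]
orientation: [0.724, 0.69, 0.001, -0.001]
ft_force: [2.0, 1.3, 5.4]
gripper_width: 10.5
grip_force: 61.6
scene 136 u 319 337 v 202 211 c 328.3 207.1
top 16 u 309 318 v 191 197 c 312.9 193.9
t 32.67 pos [570.   85.9  85.4] yaw 87.27 shift [-158.1   -0.5   -1.1] turn -0.03 F [1.6 0.3 5.5] T [ 0.1  -0.25 -0.18] w 10.8 g 61.6
```

The rack rests on the shut gate with the wrist's y force about 0. Relieve the vertical load, release, and rise.

```bash
python3 -m inch '[0,0,-0.5,0,-1,0,0,-1,0,-1,0,0,-1,0,-1,0,0,-1,0,-1,0,0,-1,0,-1]' 20
python3 -m inch '[0,0,0,0,-0.9,0,0,0,0,-0.8,0,0,0,0,-0.6,0,0,0,0,-0.5,0,0,0,0,-0.4]'
python3 -m inch '[0,0,0,0,-0.4,0,0,0,0,-0.3,0,0,0,0,-0.3,0,0,0,0,-0.3,0,0,0,0,-0.3]'
python3 gate.py; python3 go.py 562 -72 86 87.3
```

```text
time: 33.08
ee_pos: [570.0, 85.8, 85.5]
orientation: [0.724, 0.69, 0.001, -0.001]
ft_force: [3.1, 4.8, 0.8]
gripper_width: 10.8
grip_force: 60.8
time: 33.5
ee_pos: [568.9, 83.9, 85.1]
orientation: [0.724, 0.69, -0.002, -0.001]
ft_force: [-0.3, -0.2, 1.2]
gripper_width: 25.5
grip_force: 0.0
time: 33.92
ee_pos: [570.2, 84.2, 86.4]
orientation: [0.724, 0.69, -0.0, -0.0]
ft_force: [0.3, -0.1, 1.1]
gripper_width: 30.2
grip_force: 0.0
scene 135 u 319 337 v 202 211 c 328.1 207.0
top 16 u 309 318 v 191 197 c 312.9 193.9
t 34.02 pos [570.3  84.3  86.4] yaw 87.25 shift [-156.5   -0.8    0.4] turn -0.05 F [ 0.   0.2 -0.1] T [-0.03 -0.03  0.02] w 29.8 g 0.0
```

```bash
python3 -m inch '[0,0,-5,0,-0.3,0,0,-12,0,-0.3,0,0,-20,0,-0.3,0,0,-30,0,-0.3,0,0,-40,0,-0.3]'
python3 -m inch '[-15,0,-20,0,-0.3,-35,0,-40,0,-0.3,-60,0,-60,0,-0.3,-90,0,-70,0,-0.3,-120,0,-70,0,-0.3]'
python3 -m inch '[-20,0,0,0,-0.3,-40,0,0,0,-0.3,-60,0,0,0,-0.3,-70,0,0,0,-0.3,-70,0,0,0,-0.3]'
python3 -m inch '[0,0,0,0,-0.3,0,0,0,0,-0.3,0,0,0,0,-0.3,0,0,0,0,-0.3,0,0,0,0,-0.3]'
python3 gate.py
python3 - <<'E'
from h import *
S,_=arm.get_image('scene');T,_=arm.get_image('top')
a=cv2.resize(S[150:250,190:410],(770,350),interpolation=cv2.INTER_CUBIC);b=cv2.resize(T[165:250,245:445],(588,250),interpolation=cv2.INTER_CUBIC)
c=np.zeros((600,770,3),np.uint8);c[:350]=a;c[350:,:588]=b
cv2.imwrite('pics/s6.png',c[:,:,::-1])
E
```

```text
time: 34.43
ee_pos: [570.5, 84.3, 127.9]
orientation: [0.724, 0.69, 0.0, 0.0]
ft_force: [1.3, 0.4, 0.5]
gripper_width: 29.8
grip_force: 0.0
time: 34.85
ee_pos: [566.3, -36.6, 201.9]
orientation: [0.723, 0.69, 0.003, 0.004]
ft_force: [1.1, -0.4, -0.2]
gripper_width: 29.8
grip_force: 0.0
time: 35.27
ee_pos: [561.2, -107.4, 197.2]
orientation: [0.725, 0.689, 0.0, 0.001]
ft_force: [-0.3, 0.4, 0.3]
gripper_width: 30.1
grip_force: 0.0
time: 35.68
ee_pos: [561.2, -104.6, 196.3]
orientation: [0.723, 0.69, 0.0, -0.0]
ft_force: [-0.6, 0.6, -0.8]
gripper_width: 29.8
grip_force: 0.0
scene 128 u 319 337 v 202 211 c 327.9 206.7
top 20 u 309 318 v 191 197 c 313.6 194.1
```

View pics/s6.png

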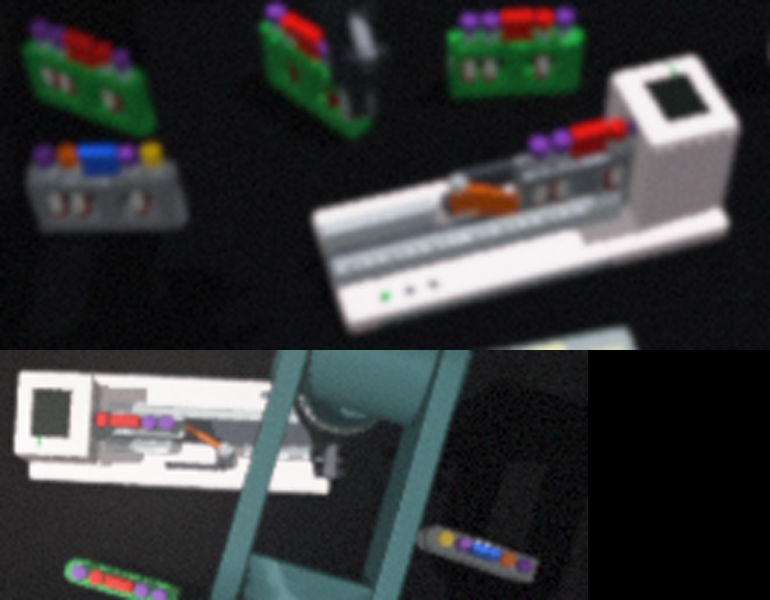

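The red rack sits in the lane with its nose under the hood (scene crop 580,165). Its tail is against the shut orange gate (485,198), the blue rack is untouched (105,185), and the arm is clear.

```bash
python3 -c "
from bench import arm
print(arm.finish_job())"
```

```text
the job is handed in; nothing more can be done
None
```

The red-handled rack is loaded and resting against the shut gate, the arm is clear and nothing else was touched; buffer force stayed at about 16–19 N by my estimate (limit 22 N), and I handed the job in at about 36 s without seeing the verdict.

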